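# Close and bolt the shop's cash unit

## Robot

A 6-joint arm with a two-finger parallel gripper is mounted at the origin on the work surface. World frame = base frame: x ahead of the robot, y to its left, z up, the work surface at z = 0. Lengths are in m, angles in degrees, forces in N, time in s.
With the tool pointing down it reaches from about 0.4 to 0.825 m from the base axis. Payload 7 kg.
Tool frame: the origin (TCP) lies on the mounting face of the last link; the fingertips stand 178 mm ahead of it and the grasp point (between the pads) lies 159 mm ahead of it; z points along the fingers, y is the direction in which the jaws open and shut (so a half turn about z gives the same grasp; the last joint's range is limited). The gripper opens to 88 mm and grips with 3 to 60 N. Pads are 19 mm wide; open, the fingers measure 130 mm over their backs; the gripper's body (78 mm by 193 mm) begins 47 mm behind the grasp point.
Start: joints at [-51.847, 20.546, 0.682, 0, -70.136, -16.507], TCP at [0.249, -0.627, 0.405] pointing down, gripper open.
Joint ranges: [-176.03, 176.03], [-82.01, 121.73], [-58.28, 71.71], [-173.87, 95.51], [-174.79, -0.11], [-173.66, 173.66]. Speed limits (degrees/s): [136.94, 136.94, 172.46, 180, 180, 180].

## Interface

Orientations are given as [roll, pitch, yaw] about the fixed x, y, z axes, in that order (R = Rz(yaw) Ry(pitch) Rx(roll)).
In Python, from plant import r gives the robot as it stands. The module is installed in compiled form; this text tells all that it offers.
- The arm moves only by the tool carry_out, never from a script. Its argument "plan" is a list of rows, each a list of 3 entries, a list of its own where there are three numbers: the shift along the tool's x, y, z in m, then the turn, a rotation vector about the tool's x, y, z in degrees, then the closure in counts, from 0 (fully open) to 255 (shut). In form: [[[x, y, z], [ax, ay, az], hand], ...]. A call has 1 to 12 rows; each row shifts and turns the commanded pose from where the row before left it, along the tool's axes as they then stand; what a row does not reach is not made up. A row lasts 1/12 s, in which the tool goes at most 41.7 mm and 7.16 degrees, less where a joint would pass 70% of its speed; a pose out of reach is approached as far as the arm can. A call is refused whole if a number of a shift passes 0.0417 or a number of a turn 7.16, either way. A call with a gripper value outside its range is refused whole. The fingers move at their own pace and stop on an object; "grip_force" is the grip in N (left out, the last holds). Time passes only in rows, so rows that do not move let the fingers close. It gives the time, the measured TCP pose, the force and the opening at its end, in the units of the state.
- r.get_state(): the state, without advancing time (a new reading comes with each control period).
- r.capture(name): name is "side" or "top"; returns the picture (384x512x3 uint8, red, green, blue); there is no depth.
- r.get_calibration(name): a dict with "K" (3x3 intrinsics, pixels), "D" ([k1, k2, p1, p2, k3] as OpenCV has them; the pictures are not rectified), "rvec" (rotation vector, rad) and "tvec" (3), from world to camera coordinates, as OpenCV has them. Camera axes: x right, y down, z forward; pixel columns grow to the right and rows downward; lengths in m; the calibration is good to about 2 mm. A picture is of the moment at which its call begins. get_calibration takes no time and is no camera call.
- r.close_job(): hands the job in, once; it reports no verdict.
The state is a dict: "time_s": time; "joints": joint angles; "qd": joint speeds; "joint_torque": joint torques, N m; "tcp_pos": TCP position; "eef_rot": TCP orientation; "contact_force": force on the tool from outside, world axes, zero at the start; "moment": the same for the moment, N m; "gripper_width": finger opening in m.
Only numpy, scipy, OpenCV 4.12 (cv2) and the standard library are available. Lean on these libraries where they do the work, as an engineer would, in place of code of your own. Each camera call takes 0.05 s, during which the arm holds its last target. There are 200 camera calls.

## Task

Close up the cash unit on the counter, only by pushing with the fingertips: swing the raised coin flap on top down shut and push the drawer fully home, in either order and without slamming; then, once both are shut, push the small bolt on top all the way across through the drawer's eye to lock it. Do not lift or carry anything, and leave the other things on the counter and on the unit where they are.

Things in the scene. Friction and masses are not known exactly. Their poses are not given: they have to be found in the camera images.
- till: Cash unit: grey steel box, 260 deep (x) x 340 wide (y) x 100 mm high, fixed; place and yaw vary. Origin on the counter below the middle of its front face; own +x points from its front to its back (away from the robot), +y to the left seen from the robot, z up. Coin flap on the left of its top, bolt on the top's right front edge; loose things stand on its top behind x = 160 mm and beside it.
- drawer (a joint): How far the drawer stands out (m): 0 is fully home, range 0 to 0.11, starts at 0.045 to 0.085. It slides along the unit's x; pushing to +x shuts it. About 2 N of friction; stays where left; hard stop at 0.
- drawer_front (a point): Middle of the top edge of the drawer's outer face. Front: flat grey panel, no handle, 336 mm wide, 12 to 96 mm above the counter, 18 mm thick; shut, its outer face is at unit x = -18 mm. A steel strap with an eye (14 mm wide, up to 121 mm above the counter) stands on it at unit y = -55 mm and reaches 46 mm back from the outer face.
- flap (a joint): Opening angle of the coin flap (rad): 0 is shut (lying flat on the unit's top), limit 1.5, starts at 0.8 to 1.2, that is raised. Its stiff hinge holds it at any angle; about 2.5 N at the free edge moves it.
- flap_hinge (a point): Middle of the flap's hinge line, at (100, 130, 103.5) mm in the unit's frame, line along unit x. Flap: bare steel plate, 100 (along x) x 120 (hinge to free edge) x 6 mm, mid-plane on the hinge line, no handle. Shut, it lies from the hinge towards unit -y over the coin well, upper face 106.5 mm above the counter; raised, its free edge is up and its outer face looks up and to unit +y.
- flap_edge (a point): Middle of the flap's free edge, on its outer (upper) face, 120 mm from the hinge; moves with the flap.
- bolt (a joint): How far the bolt is pushed across (m): 0 is drawn back, 0.04 is the hard stop, fully across and through the drawer's eye; starts at 0 to 0.006. It slides along the unit's +y (to the left seen from the robot) with about 1.5 N of friction and stays where it is left.
- bolt_knob (a point): Top middle of the bolt's upright dark steel knob, 18 (x) x 16 mm (y), 104.5 to 126.5 mm above the counter; at bolt 0 it is at (18, -145, 126.5) mm in the unit's frame. It moves with the bolt. An 8 mm rod leaves its +y side through a fixed guide (unit y -95 to -83 mm, top 123 mm above the counter). Its -y side is free, above a flat plate 103 mm above the counter.
- calculator: Bystander: black desk calculator, 100 x 150 x 18 mm, loose, flat on the counter right of the open drawer; origin under its middle.
- screw_jar: Bystander: amber jar, 56 mm across, 75 mm high, loose, on the right rear of the unit's top; origin under its middle.
- tape_roll: Bystander: clear tape roll, 72 mm across, 24 mm high, loose, on the left rear of the unit's top; origin under its middle.
- glue_bottle: Bystander: white bottle, 48 mm across, 130 mm high, loose, left of the unit; origin under its middle.
- paint_tin: Bystander: paint tin, 72 mm across, 80 mm high, loose, right of the unit; origin under its middle.
- screwdriver: Bystander: screwdriver, 180 mm long, loose, lying on the counter at the front left, before the bottle.
- fixings_box: Bystander: cardboard box, 70 x 110 x 45 mm, loose, left of the unit behind the bottle; origin under its middle.

How it is judged (in metres and radians):
On the way, in this order (a step that is already met when the one before it is completed fails the run):
1. the coin flap is shut and the drawer is fully home (either first) (value of joint flap below 0.05 rad and value of joint drawer below 0.005 m), for 0.2 s.
2. then the bolt is pushed all the way across (value of joint bolt above 0.035 m), for 0.2 s.
At the end, for the whole second after the job is handed in: The drawer is within 5 mm of fully home, the flap within 0.05 rad of flat, and the bolt at least 35 of its 40 mm across (all of step 1 and value of joint bolt above 0.035 m); the robot touches nothing.
It fails at once if the drawer is slammed (over 0.5 m/s) (velocity of joint drawer below -0.5 m/s).
It fails at once if the flap is slammed (over 6 rad/s) (velocity of joint flap below -6 rad/s).
It fails at once if the drawer is pulled further out or the flap lifted further open instead of being shut (value of joint drawer above 0.1 m or value of joint flap above 1.4 rad).
It fails at once if another thing on the counter or the unit is lifted, carried or moved by more than 30 mm (distance of any of calculator, screw_jar, tape_roll, glue_bottle, paint_tin, screwdriver, fixings_box from where it was at the start of the episode above 0.03 m).
It fails at once if a standing thing is tipped over (angle between any of screw_jar, glue_bottle, paint_tin's own z axis and vertical above 0.6 rad).
It also fails if it takes over 54 s, if anything falls off the work surface, if the arm or the gripper's body presses on something with over 40 N, if the wrist force passes 120 N, or if a joint passes its speed limit or range.

## Working session

There is one attempt and no reset: what is moved stays moved. The work goes in short steps, Python scripts to look and compute and a tool call to move; the robot and the scene stay as the last step left them, time stands still between calls to the robot, and variables do not carry over. Pictures are saved under pics/ and viewed, about 8 in all and at most 12, crops included, and the job is handed in when it is done.

Besides the shell and the picture viewer there is one more tool, called as name(argument=value, ...) on one line, values as JSON. carry_out: Moves the arm, as the interface text tells. Its arguments: {"type":"object","properties":{"plan":{"type":"array","items":{"type":"array"}},"grip_force":{"type":"number"}},"required":["plan"]}

```bash
mkdir -p pics
python3 - <<'E'
from plant import r
import cv2,numpy as np
for n in("side","top"):
    im=r.capture(n); cv2.imwrite(f"pics/{n}0.png",im[:,:,::-1])
    c=r.get_calibration(n);print(n,c)
    R=cv2.Rodrigues(np.array(c["rvec"],float))[0];print("cam pos",-R.T@np.array(c["tvec"]).ravel())
print(r.get_state())
E
```

```text
side {'K': array([[458.01020459,   0.        , 260.40508587],
       [  0.        , 458.01020459, 181.84892827],
       [  0.        ,   0.        ,   1.        ]]), 'D': array([-0.02541706,  0.        ,  0.        ,  0.        ,  0.        ]), 'rvec': array([ 1.01292667, -2.44726167,  1.06615656]), 'tvec': array([0.42632741, 0.35050266, 1.06151326])}
cam pos [-0.05694571  0.68994021  0.97578546]
top {'K': array([[362.22791482,   0.        , 260.35278491],
       [  0.        , 362.22791482, 186.94982737],
       [  0.        ,   0.        ,   1.        ]]), 'D': array([0.00371912, 0.        , 0.        , 0.        , 0.        ]), 'rvec': array([ 2.10590447, -2.16683303,  0.20342155]), 'tvec': array([0.04446878, 0.58825287, 1.01499327])}
cam pos [0.40381979 0.04611462 1.10137789]
{'time_s': 0.1, 'joints': array([-5.18458995e+01,  2.05874519e+01,  6.38332647e-01, -1.61442910e-02,
       -7.01350222e+01, -1.65066169e+01]), 'qd': array([-0.05826528, -0.05073629,  0.14195858,  0.08399606,  0.01007838,
        0.02227039]), 'joint_torque': array([-2.69089411e-03, -5.84163451e+01,  2.93751258e+01,  7.01545089e+00,
        1.02048274e-02, -4.81422228e-05]), 'tcp_pos': array([ 0.2489312 , -0.62723852,  0.40381457]), 'eef_rot': array([ 1.79915014e+02, -9.35684220e-03, -1.58358007e+02]), 'contact_force': array([-0.68137904, -0.57758325, -0.43712672]), 'moment': array([ 3.79809415e-02, -5.99198264e-02,  7.64869644e-05]), 'gripper_width': 0.0875020953993515}
```

View pics/side0.png

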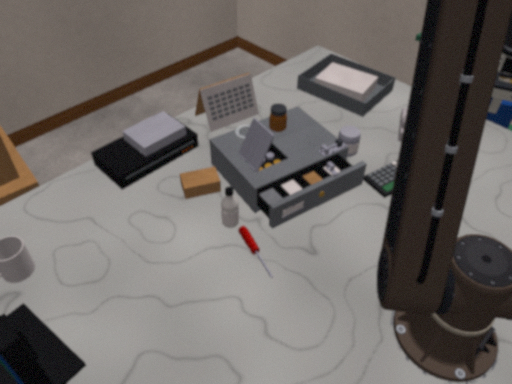

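View pics/top0.png

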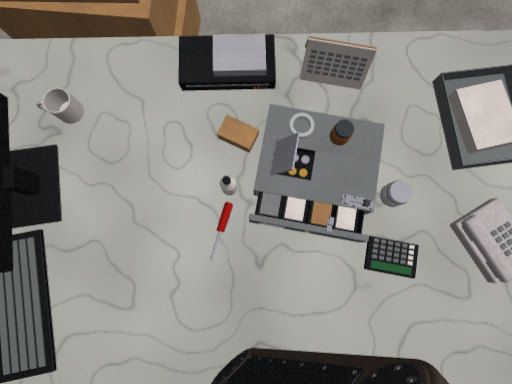

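The side view shows the unit with the flap raised near (258,142) and the drawer out. In the top view the unit's top spans about (270,107)-(384,122)-(372,195)-(257,190), the drawer front runs from (250,218) to (368,238), the flap is near (285,155), and the bolt is near (357,202). I'll crop the top view for precise pixels.

Run:
```python
import cv2
a=cv2.imread("pics/top0.png")[95:250,235:400]; cv2.imwrite("pics/top0c.png",cv2.resize(a,None,fx=4.8,fy=3.8709,interpolation=cv2.INTER_CUBIC) if 0 else cv2.resize(a[:150],None,fx=4,fy=4,interpolation=cv2.INTER_CUBIC))
b=cv2.imread("pics/side0.png")[90:225,200:375]; cv2.imwrite("pics/side0c.png",cv2.resize(b,None,fx=4,fy=4,interpolation=cv2.INTER_CUBIC))
```

```text
(no output)
```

View pics/top0c.png

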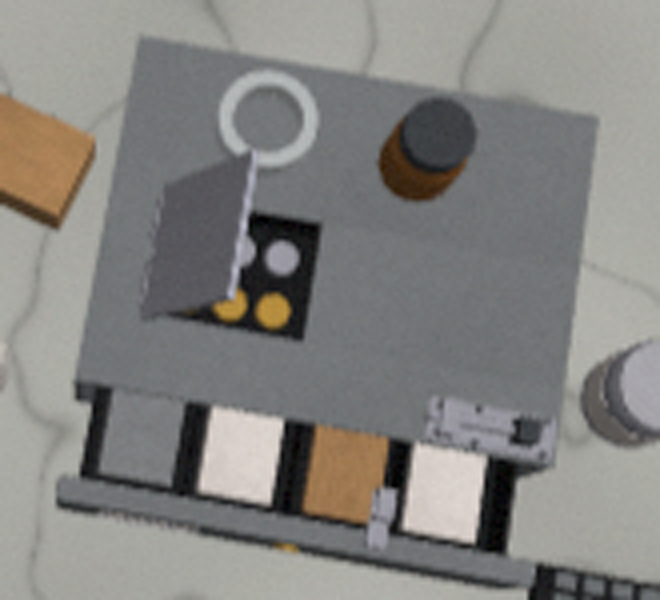

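View pics/side0c.png

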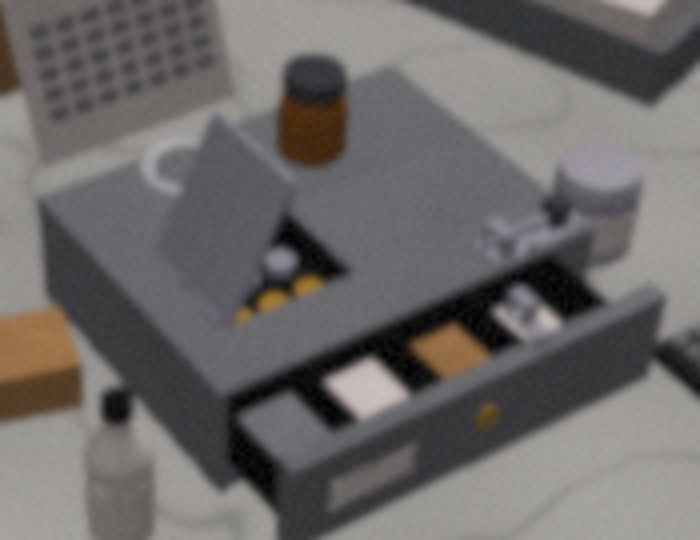

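The crop shows top corners at (140,37), (598,117), (552,467) and (80,385), the flap's bright free edge from (255,152) to (233,300), and the knob at (528,430). The hinge runs from (165,185) to (143,318).

```bash
cat > h.py <<'E'
import cv2,numpy as np
from plant import r
def cam(n):
    c=r.get_calibration(n);R=cv2.Rodrigues(np.array(c["rvec"],float))[0];return c,R,-R.T@np.array(c["tvec"],float).ravel()
def ray(n,p):
    c,R,o=cam(n);q=cv2.undistortPoints(np.array([[p]],float),c["K"],c["D"]).ravel();return o,R.T@np.array([q[0],q[1],1])
def onz(n,p,z):
    o,d=ray(n,p);return o+d*(z-o[2])/d[2]
def tri(p1,p2):
    o1,d1=ray("top",p1);o2,d2=ray("side",p2)
    t=np.linalg.lstsq(np.c_[d1,-d2],o2-o1,rcond=None)[0];a=o1+d1*t[0];b=o2+d2*t[1];return (a+b)/2,np.linalg.norm(a-b)
def proj(n,P):
    c,R,o=cam(n);return cv2.projectPoints(np.array(P,float).reshape(-1,1,3),c["rvec"],c["tvec"],c["K"],c["D"])[0].reshape(-1,2)
ct=lambda u,v:((u+.5)/4-.5+235,(v+.5)/4-.5+95)
cs=lambda u,v:((u+.5)/4-.5+200,(v+.5)/4-.5+90)
E
python3 - <<'E'
from h import *
np.set_printoptions(precision=4,suppress=True)
T=np.array([onz("top",ct(*p),.1) for p in[(140,37),(598,117),(552,467),(80,385)]])
print(T);BL,BR,FR,FL=T
print("sides w",np.linalg.norm(BL-BR),np.linalg.norm(FL-FR),"d",np.linalg.norm(BL-FL),np.linalg.norm(BR-FR))
M=np.array([[.26,.17],[.26,-.17],[0,-.17],[0,.17]]);C=T[:,:2]
m=M-M.mean(0);c=C-C.mean(0)
yaw=np.arctan2((m[:,0]*c[:,1]-m[:,1]*c[:,0]).sum(),(m*c).sum())
Rz=np.array([[np.cos(yaw),-np.sin(yaw)],[np.sin(yaw),np.cos(yaw)]])
O=C.mean(0)-Rz@M.mean(0);print("O",O,"yaw",np.degrees(yaw));print("res",C-(M@Rz.T+O))
S=np.array([onz("side",cs(*p),.1) for p in[(42,200),(393,68),(590,228),(225,390)]]);print("side corners",S)
u=lambda P:np.r_[Rz.T@(np.array(P)[:2]-O),P[2]]
print("knob top",u(onz("top",ct(528,430),.1265)), "side",u(onz("side",cs(557,205),.1265)))
for p in[(57,490),(57,505),(533,562),(533,587)]:print("drawer",p,u(onz("top",ct(*p),.096)))
print("strap",u(onz("top",ct(378,530),.121)))
for a,b in[((253,153),(222,118)),((237,298),(296,183))]:
    P,e=tri(ct(*a),cs(*b));print("flapedge",P,e,u(P))
for n,p in[("hinge",(165,185)),("hinge",(143,318)),("tape",(268,118))]:print(n,u(onz("top",ct(*p),.1065)))
print("jar",u(onz("top",ct(438,133),.175)))
E
```

```text
[[ 0.8268 -0.0059  0.1   ]
 [ 0.757  -0.3368  0.1   ]
 [ 0.5031 -0.2819  0.1   ]
 [ 0.57    0.0449  0.1   ]]
sides w 0.33819435069550935 0.333600902697743 d 0.26178626029291613 0.2598103203447538
O [ 0.5369 -0.1185] yaw -11.719578262137427
res [[ 0.0007 -0.001 ]
 [ 0.0001  0.001 ]
 [ 0.0007  0.0031]
 [-0.0015 -0.003 ]]
side corners [[ 0.825  -0.0071  0.1   ]
 [ 0.7552 -0.338   0.1   ]
 [ 0.5082 -0.2836  0.1   ]
 [ 0.5774  0.0414  0.1   ]]
knob top [ 0.018  -0.1397  0.1265] side [ 0.0168 -0.1395  0.1265]
drawer (57, 490) [-0.0757  0.1695  0.096 ]
drawer (57, 505) [-0.086   0.1677  0.096 ]
drawer (533, 562) [-0.0671 -0.163   0.096 ]
drawer (533, 587) [-0.0841 -0.1651  0.096 ]
strap [-0.0665 -0.0496  0.121 ]
flapedge [ 0.6975 -0.0712  0.2111] 0.004331263373697867 [0.1476 0.079  0.2111]
flapedge [ 0.6051 -0.0546  0.2119] 0.002165213032589048 [0.0537 0.0764 0.2119]
hinge [0.1512 0.1324 0.1065]
hinge [0.0528 0.1314 0.1065]
tape [0.2138 0.0677 0.1065]
jar [ 0.1978 -0.0417  0.175 ]
```

Two-view checks agree to a few mm: the unit is at (0.537,-0.1185) with yaw -11.7°, the flap is at about 1.1 rad, the drawer at about 0.065 and the bolt at about 0.005. I'll turn the tool so that its x is unit -x and its y is unit +y, close the fingers, and go to the front of the drawer.

carry_out(plan=[[[0,0,0],[0,0,6.67],255],[[0,0,0],[0,0,6.67],255],[[0,0,0],[0,0,6.67],255],[[0,0,0],[0,0,6.67],255],[[0,0,0],[0,0,6.67],255],[[-0.0045,0.04,0],[0,0,0],255],[[-0.0045,0.04,0],[0,0,0],255],[[-0.0045,0.04,0],[0,0,0],255],[[-0.0045,0.04,0],[0,0,0],255],[[-0.0045,0.04,0],[0,0,0],255],[[-0.0045,0.04,0],[0,0,0],255],[[-0.0045,0.04,0],[0,0,0],255]], grip_force=20)

```text
time_s: 1.1
tcp_pos: [0.3366, -0.3578, 0.4044]
eef_rot: [180.0, -0.0, 168.3]
contact_force: [1.2, -0.5, -0.1]
gripper_width: 0.0132
```

```bash
cat > st.py <<'E'
from h import *
np.set_printoptions(precision=4,suppress=True)
from scipy.spatial.transform import Rotation as Ro
O=np.array([.5369,-.1185]);y=np.radians(-11.72);Rz=np.array([[np.cos(y),-np.sin(y)],[np.sin(y),np.cos(y)]])
def tip():
    s=r.get_state();p=np.array(s["tcp_pos"])+Ro.from_euler("xyz",s["eef_rot"],degrees=True).apply([0,0,.178])
    print("t",s["time_s"],"tip unit",np.r_[Rz.T@(p[:2]-O),p[2]],"rot",s["eef_rot"],"F",s["contact_force"],"w",s["gripper_width"],"q",s["joints"])
if __name__=="__main__":tip()
E
python3 st.py
```

```text
t 1.1 tip unit [-0.1476 -0.275   0.2264] rot [179.9888  -0.0176 168.2737] F [ 1.191  -0.4946 -0.0554] w 0.013178193164947897 q [-23.7709   3.03   -21.8726  -0.008  -65.117  -77.9519]
```

carry_out(plan=[[[-0.0045,0.04,0],[0,0,0],255],[[-0.0045,0.04,0],[0,0,0],255],[[-0.0045,0.04,0],[0,0,0],255],[[-0.0045,0.04,0],[0,0,0],255],[[-0.0045,0.04,0],[0,0,0],255],[[-0.0045,0.04,0],[0,0,0],255],[[0,0.04,0],[0,0,0],255],[[0,0,0.031],[0,0,0],255],[[0,0,0.031],[0,0,0],255],[[0,0,0.031],[0,0,0],255],[[0,0,0.031],[0,0,0],255],[[0,0,0.031],[0,0,0],255]])

```text
time_s: 2.1
tcp_pos: [0.4195, -0.0907, 0.2485]
eef_rot: [180.0, 0.0, 168.3]
contact_force: [1.4, 1.2, 0.2]
gripper_width: 0.0004
```

```bash
python3 st.py
```

```text
t 2.1 tip unit [-0.1205  0.0035  0.0705] rot [179.9783   0.0391 168.3351] F [1.396  1.1688 0.1561] w 0.00038536142584224794 q [  14.3438    7.2985  -41.1673   -0.0036  -41.4895 -116.006 ]
```

carry_out(plan=[[[-0.01,0,0],[0,0,0],255],[[-0.01,0,0],[0,0,0],255],[[-0.01,0,0],[0,0,0],255],[[-0.01,0,0],[0,0,0],255],[[-0.01,0,0],[0,0,0],255],[[-0.01,0,0],[0,0,0],255],[[-0.01,0,0],[0,0,0],255],[[-0.01,0,0],[0,0,0],255],[[-0.005,0,0],[0,0,0],255]])

```text
time_s: 2.85
tcp_pos: [0.5048, -0.1084, 0.2501]
eef_rot: [180.0, 0.1, 168.3]
contact_force: [-2.2, 1.5, 2.6]
gripper_width: 0.0002
```

carry_out(plan=[[[-0.003,0,0],[0,0,0],255],[[-0.002,0,0],[0,0,0],255],[[0,0,0],[0,0,0],255]])

```text
time_s: 3.1
tcp_pos: [0.5084, -0.1092, 0.2497]
eef_rot: [180.0, 0.0, 168.3]
contact_force: [-0.2, -0.2, 0.1]
gripper_width: 0.0006
```

```bash
python3 st.py
```

```text
t 3.1 tip unit [-0.0297  0.0034  0.0717] rot [179.9902   0.0401 168.3009] F [-0.1969 -0.2035  0.0863] w 0.0006168907176154243 q [   9.5297   15.1674  -30.1886    0.0077  -44.6031 -111.2343]
```

Not at the stop yet, so I'll continue in small steps.

carry_out(plan=[[[-0.002,0,0],[0,0,0],255],[[-0.001,0,0],[0,0,0],255],[[0,0,0],[0,0,0],255]])

```text
time_s: 3.35
tcp_pos: [0.5108, -0.1097, 0.2496]
eef_rot: [180.0, -0.0, 168.3]
contact_force: [-0.9, 0.6, 0.3]
gripper_width: 0.0005
```

carry_out(plan=[[[-0.001,0,0],[0,0,0],255],[[-0.001,0,0],[0,0,0],255],[[0,0,0],[0,0,0],255]])

```text
time_s: 3.6
tcp_pos: [0.5126, -0.1101, 0.2496]
eef_rot: [-180.0, -0.0, 168.3]
contact_force: [-3.4, 1.9, 1.2]
gripper_width: 0.0004
```

carry_out(plan=[[[-0.001,0,0],[0,0,0],255],[[-0.001,0,0],[0,0,0],255],[[0,0,0],[0,0,0],255]])

```text
time_s: 3.85
tcp_pos: [0.5132, -0.1105, 0.2492]
eef_rot: [-180.0, -0.2, 168.3]
contact_force: [-8.7, 4.4, 6.2]
gripper_width: 0.0002
```

```bash
python3 st.py
```

```text
t 3.85 tip unit [-0.0256  0.0029  0.0712] rot [-179.9696   -0.2429  168.2507] F [-8.7302  4.4498  6.1902] w 0.0001980160765650158 q [   9.2559   15.6993  -29.4448   -0.0829  -45.0936 -110.9465]
```

carry_out(plan=[[[-0.001,0,0],[0,0,0],255],[[-0.001,0,0],[0,0,0],255],[[0,0,0],[0,0,0],255]])

```text
time_s: 4.1
tcp_pos: [0.5138, -0.1108, 0.2488]
eef_rot: [-179.9, -0.4, 168.2]
contact_force: [-15.5, 8.4, 10.7]
gripper_width: 0.0003
```

carry_out(plan=[[[0.02,0,0],[0,0,0],255],[[0.03,0,0],[0,0,0],255],[[0,0,-0.04],[0,0,0],255],[[0,0,-0.04],[0,0,0],255],[[0,0,-0.04],[0,0,0],255],[[0,0,-0.04],[0,0,0],255],[[0,0,-0.04],[0,0,0],255],[[0,0,0],[0,0,0],255]])

```text
time_s: 4.77
tcp_pos: [0.4695, -0.1013, 0.4587]
eef_rot: [179.9, 0.8, 168.4]
contact_force: [3.0, -0.2, 0.9]
gripper_width: 0.0003
```

```bash
python3 st.py
```

```text
t 4.7667 tip unit [-0.0669  0.0036  0.2807] rot [179.8714   0.8261 168.3632] F [ 2.9795 -0.2113  0.8809] w 0.0003097616232020505 q [  11.4587   -0.3959  -18.2971    0.2172  -71.2887 -113.1629]
```

The drawer meets its stop, with the force climbing to about 16 N and no further travel. Next I go to the outer side of the flap.

carry_out(plan=[[[-0.028,0.0235,0],[0,0,0],255],[[-0.028,0.0235,0],[0,0,0],255],[[-0.028,0.0235,0],[0,0,0],255],[[-0.028,0.0235,0],[0,0,0],255],[[-0.028,0.0235,0],[0,0,0],255],[[-0.028,0.0235,0],[0,0,0],255],[[0,0,0.0285],[0,0,0],255],[[0,0,0.0285],[0,0,0],255],[[0,0,0.0285],[0,0,0],255],[[0,0,0],[0,0,0],255]])

```text
time_s: 5.6
tcp_pos: [0.6598, 0.0032, 0.3576]
eef_rot: [-179.8, -0.5, 168.3]
contact_force: [-1.7, -0.2, -1.5]
gripper_width: 0.0002
```

Run:
```python
from st import *
tip()
a=r.capture("top");b=r.capture("side")
f=lambda i,s:cv2.resize(i[s],(400,400),interpolation=cv2.INTER_CUBIC)
cv2.imwrite("pics/flap.png",np.hstack([f(a,np.s_[95:255,240:400]),f(b,np.s_[70:230,200:360])])[:,:,::-1])
```

```text
t 5.6 tip unit [0.0941 0.1437 0.1796] rot [-179.8452   -0.4798  168.2582] F [-1.7409 -0.2373 -1.4635] w 0.00022014335328884524 q [  17.1495   21.0621   -4.8232   -0.1065  -64.6097 -118.8445]
```

View pics/flap.png

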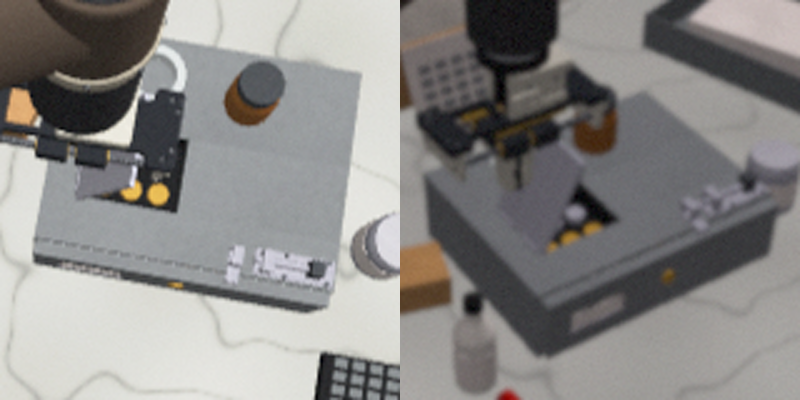

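The view shows the drawer shut (its front is flush), the closed fingers to the left of the flap's outer face, and nothing disturbed. I'll sweep the flap along its arc.

carry_out(plan=[[[0,-0.01,-0.003],[0,0,0],255],[[0,-0.011,-0.003],[0,0,0],255],[[0,-0.011,0],[0,0,0],255],[[0,-0.0072,0.004],[0,0,0],255],[[0,-0.0072,0.004],[0,0,0],255],[[0,-0.0064,0.0052],[0,0,0],255],[[0,-0.0064,0.0052],[0,0,0],255],[[0,-0.0054,0.0062],[0,0,0],255],[[0,-0.0054,0.0062],[0,0,0],255],[[0,0,0],[0,0,0],255]])

```text
time_s: 6.53
tcp_pos: [0.646, -0.0663, 0.3372]
eef_rot: [-180.0, -0.2, 168.2]
contact_force: [1.5, 0.6, 0.1]
gripper_width: 0.0004
```

```bash
python3 st.py
```

```text
t 6.5333 tip unit [0.0957 0.0731 0.1592] rot [-179.9543   -0.1678  168.2441] F [1.4633 0.6239 0.0829] w 0.00038232158791668406 q [  11.3105   20.9318   -7.8822   -0.027   -61.3584 -113.0533]
```

carry_out(plan=[[[0,-0.0042,0.0072],[0,0,0],255],[[0,-0.0042,0.0072],[0,0,0],255],[[0,-0.003,0.0077],[0,0,0],255],[[0,-0.003,0.0077],[0,0,0],255],[[0,-0.0015,0.008],[0,0,0],255],[[0,-0.0015,0.006],[0,0,0],255],[[0,0,0.003],[0,0,0],255],[[0,0,0],[0,0,0],255]])

```text
time_s: 7.2
tcp_pos: [0.6429, -0.0825, 0.2913]
eef_rot: [-180.0, -0.1, 168.3]
contact_force: [0.2, 0.3, -0.7]
gripper_width: 0.0007
```

carry_out(plan=[[[0,0,0.002],[0,0,0],255],[[0,0,0.002],[0,0,0],255],[[0,0,0],[0,0,0],255]])

```text
time_s: 7.45
tcp_pos: [0.6432, -0.0823, 0.2884]
eef_rot: [180.0, 0.0, 168.3]
contact_force: [-0.9, 0.1, -0.6]
gripper_width: 0.0003
```

```bash
python3 st.py
```

```text
t 7.45 tip unit [0.0968 0.057  0.1104] rot [179.9953   0.0033 168.3021] F [-0.8889  0.1174 -0.6434] w 0.00032816746875589497 q [   9.9104   23.2732  -11.2988   -0.0038  -55.4233 -111.6062]
```

carry_out(plan=[[[0,0,0.002],[0,0,0],255],[[0,0,0.002],[0,0,0],255],[[0,0,0],[0,0,0],255]])

```text
time_s: 7.7
tcp_pos: [0.6433, -0.0824, 0.285]
eef_rot: [-180.0, 0.0, 168.3]
contact_force: [0.1, -0.7, 1.9]
gripper_width: 0.0003
```

carry_out(plan=[[[0,0,0.001],[0,0,0],255],[[0,0,0.001],[0,0,0],255],[[0,0,0],[0,0,0],255]])

```text
time_s: 7.95
tcp_pos: [0.6432, -0.0824, 0.2848]
eef_rot: [-180.0, 0.1, 168.3]
contact_force: [-5.4, 1.0, 15.1]
gripper_width: 0.0004
```

carry_out(plan=[[[0,0,0.001],[0,0,0],255],[[0,0,0.001],[0,0,0],255],[[0,0,0],[0,0,0],255]])

```text
time_s: 8.2
tcp_pos: [0.6432, -0.0823, 0.2846]
eef_rot: [-180.0, 0.1, 168.4]
contact_force: [-10.9, 2.7, 27.1]
gripper_width: 0.0005
```

```bash
python3 st.py
```

```text
t 8.2 tip unit [0.0971 0.057  0.1066] rot [-179.9889    0.1458  168.3712] F [-10.905    2.6861  27.1167] w 0.0005004441152188289 q [   9.9314   23.4405  -11.6383    0.0783  -54.7897 -111.6053]
```

The flap is flat: the tip stopped at 0.1066 against 0.1065 expected, with 27 N pressing down. Now to the right side of the bolt knob.

carry_out(plan=[[[0,0,-0.02],[0,0,0],255],[[0,0,-0.04],[0,0,0],255],[[0,0,-0.04],[0,0,0],255],[[0.0113,-0.036,0],[0,0,0],255],[[0.0113,-0.036,0],[0,0,0],255],[[0.0113,-0.036,0],[0,0,0],255],[[0.0113,-0.036,0],[0,0,0],255],[[0.0113,-0.036,0],[0,0,0],255],[[0.0113,-0.036,0],[0,0,0],255],[[0.0113,-0.036,0],[0,0,0],255],[[0,0,0],[0,0,0],255],[[0,0,0],[0,0,0],255]])

```text
time_s: 9.2
tcp_pos: [0.5134, -0.3148, 0.3804]
eef_rot: [180.0, -0.0, 168.1]
contact_force: [0.4, 0.8, 0.2]
gripper_width: 0.0003
```

```bash
python3 st.py
```

```text
t 9.2 tip unit [ 0.0169 -0.1969  0.2024] rot [179.9882  -0.0021 168.098 ] F [0.4495 0.7946 0.2042] w 0.00031731566907928897 q [-12.9456  14.7164 -10.8793  -0.0131 -64.4066 -88.9508]
```

carry_out(plan=[[[0,0,0.03],[0,0,0],255],[[0,0,0.03],[0,0,0],255],[[0,0,0.02],[0,0,0],255],[[0,0,0.011],[0,0,0],255],[[0,0,0],[0,0,0],255]])

```text
time_s: 9.62
tcp_pos: [0.5144, -0.3121, 0.2869]
eef_rot: [180.0, -0.3, 168.3]
contact_force: [-0.6, 0.2, 0.7]
gripper_width: 0.0007
```

Run:
```python
from st import *
tip()
a=r.capture("top");b=r.capture("side")
f=lambda i,s:cv2.resize(i[s],(400,400),interpolation=cv2.INTER_CUBIC)
cv2.imwrite("pics/bolt.png",np.hstack([f(a,np.s_[110:250,260:400]),f(b,np.s_[80:220,230:370])])[:,:,::-1])
```

```text
t 9.6167 tip unit [ 0.0165 -0.194   0.1089] rot [179.965   -0.2537 168.3372] F [-0.6147  0.1997  0.727 ] w 0.0007276765198653825 q [-12.6696  19.5174 -17.466   -0.0381 -53.2709 -88.9705]
```

View pics/bolt.png

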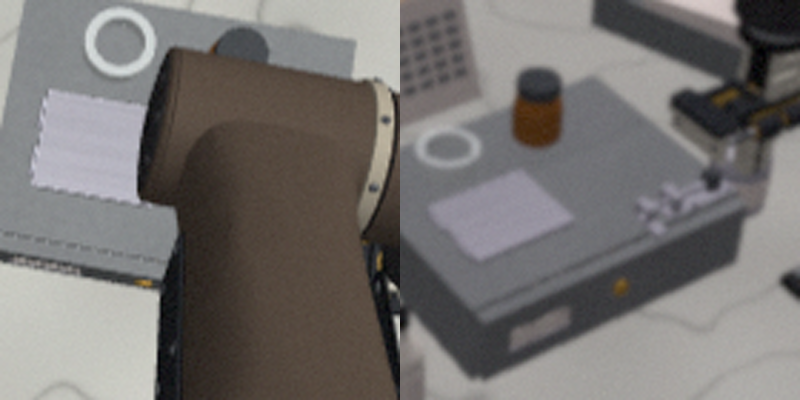

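The flap lies flat, the drawer is flush, and the fingers stand right of the knob (side view, around (712,180)). I'll push the bolt in +y.

carry_out(plan=[[[0,0.008,0],[0,0,0],255],[[0,0.008,0],[0,0,0],255],[[0,0.006,0],[0,0,0],255],[[0,0.006,0],[0,0,0],255],[[0,0.006,0],[0,0,0],255],[[0,0.006,0],[0,0,0],255],[[0,0.006,0],[0,0,0],255],[[0,0.006,0],[0,0,0],255],[[0,0.005,0],[0,0,0],255],[[0,0,0],[0,0,0],255]])

```text
time_s: 10.55
tcp_pos: [0.5263, -0.2564, 0.2895]
eef_rot: [180.0, -0.0, 168.3]
contact_force: [-0.1, 0.6, -0.1]
gripper_width: 0.0008
```

carry_out(plan=[[[0,0.002,0],[0,0,0],255],[[0,0.001,0],[0,0,0],255],[[0,0,0],[0,0,0],255]])

```text
time_s: 10.8
tcp_pos: [0.5267, -0.2543, 0.2893]
eef_rot: [180.0, -0.0, 168.3]
contact_force: [-0.2, -0.0, -0.6]
gripper_width: 0.0006
```

```bash
python3 st.py
```

```text
t 10.8 tip unit [ 0.0175 -0.135   0.1113] rot [179.992   -0.0311 168.2876] F [-0.2356 -0.0287 -0.6418] w 0.0005709039862317767 q [ -6.6309  17.8807 -19.5887  -0.0135 -52.5608 -95.0733]
```

carry_out(plan=[[[0,0.002,0],[0,0,0],255],[[0,0.001,0],[0,0,0],255],[[0,0,0],[0,0,0],255]])

```text
time_s: 11.05
tcp_pos: [0.5273, -0.2514, 0.2893]
eef_rot: [180.0, -0.0, 168.3]
contact_force: [-0.0, -0.5, 0.4]
gripper_width: 0.0001
```

carry_out(plan=[[[0,0.001,0],[0,0,0],255],[[0,0.001,0],[0,0,0],255],[[0,0,0],[0,0,0],255]])

```text
time_s: 11.3
tcp_pos: [0.5278, -0.2494, 0.2895]
eef_rot: [180.0, -0.0, 168.3]
contact_force: [0.1, -0.3, 0.1]
gripper_width: 0.0006
```

carry_out(plan=[[[0,0.001,0],[0,0,0],255],[[0,0.001,0],[0,0,0],255],[[0,0,0],[0,0,0],255]])

```text
time_s: 11.55
tcp_pos: [0.5282, -0.2474, 0.2895]
eef_rot: [180.0, -0.0, 168.3]
contact_force: [-1.2, -0.3, 0.1]
gripper_width: 0.0005
```

```bash
python3 st.py
```

```text
t 11.55 tip unit [ 0.0176 -0.1279  0.1115] rot [179.9972  -0.0107 168.2993] F [-1.1639 -0.3395  0.059 ] w 0.00046227672417331503 q [ -5.8982  17.7257 -19.7969  -0.0049 -52.4878 -95.7994]
```

There's no stop yet, so the fingertips are probably thinner than their backs suggest. I'll check by picture.

Run:
```python
from h import *
b=r.capture("side")
cv2.imwrite("pics/bolt2.png",cv2.resize(b[110:180,290:375],None,fx=8,fy=8,interpolation=cv2.INTER_CUBIC)[:,:,::-1])
```

```text
(no output)
```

View pics/bolt2.png

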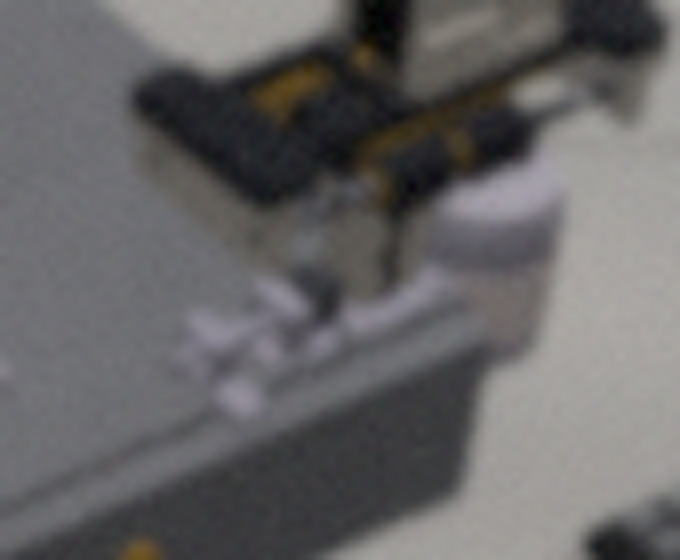

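The knob, now at crop (320,290), has moved towards the guide and the finger is against it. I'll continue to the stop.

carry_out(plan=[[[0,0.0015,0],[0,0,0],255],[[0,0.0015,0],[0,0,0],255],[[0,0,0],[0,0,0],255]])

```text
time_s: 11.85
tcp_pos: [0.5285, -0.2464, 0.2897]
eef_rot: [-179.8, -0.0, 168.3]
contact_force: [-1.4, -15.0, -3.8]
gripper_width: 0.0003
```

carry_out(plan=[[[0,0.0015,0],[0,0,0],255],[[0,0.0015,0],[0,0,0],255],[[0,0,0],[0,0,0],255]])

```text
time_s: 12.1
tcp_pos: [0.5287, -0.2455, 0.2898]
eef_rot: [-179.6, -0.1, 168.3]
contact_force: [-2.3, -31.4, -6.1]
gripper_width: 0.0004
```

```bash
python3 st.py
```

```text
t 12.1 tip unit [ 0.0176 -0.1272  0.1118] rot [-179.6156   -0.0594  168.2904] F [ -2.2912 -31.417   -6.0643] w 0.00043816038923359 q [ -5.5629  17.6705 -20.0312   0.4743 -52.3995 -96.4362]
```

Stop reached at 31 N. I'll back off, raise the arm clear, and verify.

carry_out(plan=[[[0,-0.015,0],[0,0,0],255],[[0,-0.025,0],[0,0,0],255],[[0,0,-0.04],[0,0,0],255],[[0,0,-0.04],[0,0,0],255],[[0,0,-0.04],[0,0,0],255],[[0,-0.04,0],[0,0,0],255],[[0,-0.04,0],[0,0,0],255],[[0,-0.04,0],[0,0,0],255],[[0,-0.04,0],[0,0,0],255],[[0,-0.04,0],[0,0,0],255],[[0,-0.04,0],[0,0,0],255],[[0,0,0],[0,0,0],255]])

```text
time_s: 13.1
tcp_pos: [0.4707, -0.5213, 0.4083]
eef_rot: [-180.0, -0.1, 168.1]
contact_force: [0.3, 1.0, -0.9]
gripper_width: 0.0005
```

Run:
```python
from st import *
tip()
a=r.capture("top")
cv2.imwrite("pics/end.png",cv2.resize(a[95:245,235:400],None,fx=4,fy=4,interpolation=cv2.INTER_CUBIC)[:,:,::-1])
```

```text
t 13.1 tip unit [ 0.0169 -0.408   0.2303] rot [-179.955    -0.0654  168.0566] F [ 0.319   1.0484 -0.8694] w 0.00046677328454884594 q [-32.0536  23.0168   4.8643   0.0681 -71.8934 -69.9109]
```

View pics/end.png

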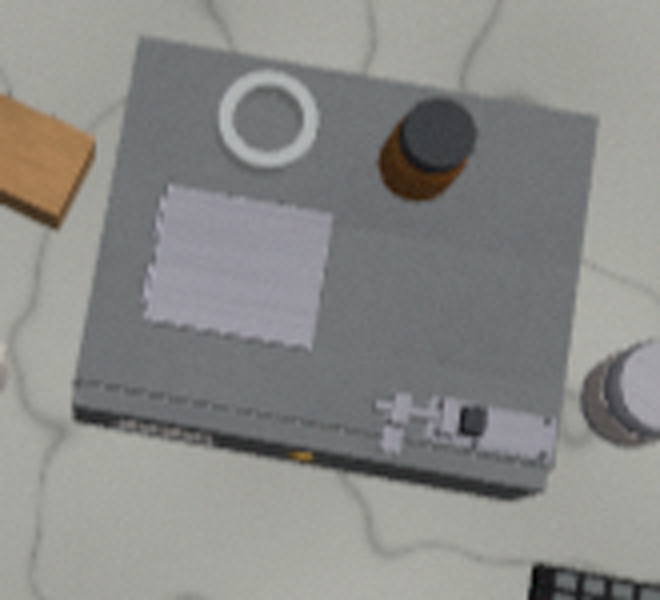

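The flap is flat, the drawer flush, and the rod passes through the eye at (400,407). The knob is at (473,420). I'll measure it, and hand in if it is across.

Run:
```python
from st import *
P=onz("top",ct(473,420),.1265);u=Rz.T@(P[:2]-O);b=u[1]+.145
P0=onz("top",ct(528,430),.1265);print("knob",u,"bolt",b,"moved",np.linalg.norm(P-P0))
if b>.036: r.close_job();print("handed in")
```

```text
knob [ 0.0182 -0.1019] bolt 0.04310434859844353 moved 0.037843549187248283
the job is handed in; nothing more can be done
handed in
```

The cash unit is closed and locked, and I handed the job in at about 13 s of the 54 s allowed. The interface gave no verdict. I used only the closed fingertips, pushing slowly, in the order drawer, flap, bolt.

| Part | Last check |
|---|---|
| Drawer | Met its hard stop at about 16 N; its front is flush in the final picture. |
| Flap | Flat: the fingertips stopped at 106.6 mm against 106.5 mm expected, with 27 N down. |
| Bolt | Met its stop at 31 N. The final picture shows the rod through the eye and puts the bolt at 43 mm. |

- **Bolt reading:** 43 mm is 3 mm past the 40 mm stop. The first picture likewise gave the bolt as about 5 mm across. The knob moved 38 mm between pictures, so I take the bolt as fully across and the difference as camera error.
- **Finger thickness:** I had assumed 21 mm from the finger centre to its side, but the bolt stop implied about 14 mm. I found this when the bolt met its stop about 7 mm later than planned. It changed nothing else.
- **Other things:** the tape roll, jar, paint tin, box and calculator look unmoved in the final picture. The bottle and screwdriver were mostly or wholly out of that crop, so I did not check them at the end, but the arm stayed well clear of both.

The arm was raised and clear to the right of the unit when I handed in, with about 1 N on the tool, which is its usual reading when free.

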